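# Shingle the glazed test tiles along the drying tray

## Task

Carry on the row of glaze test tiles in the drying tray, shingled like roof tiles: lay the blue tile so that one end rests on about a third (30 mm) of the terracotta tile already there and the other end on the tray floor, then lay the yellow tile in the same way on the blue one. Keep the row straight along the tray, running from the terracotta tile towards the tray's empty end, and leave the terracotta tile where it lies.

Things in the scene. Friction and masses are not known exactly. Their poses are not given: they have to be found in the camera images.
- tray: Fixed bare aluminium drying tray on the table, 280 x 180 mm outside, floor 4 mm thick, with a low lip 10 mm high and 4 mm thick all round. Origin: centre of its underside (on the table); x along its 280 mm length towards the head end (marked by a thin black line), where the terracotta tile lies; the row grows towards -x; y across it.
- tile_first: Terracotta (orange-brown) tile, a glazed ceramic test tile 90 x 50 x 8 mm, about 80 g. Origin: centre of its underside; x along its 90 mm length, y along its 50 mm width, z up out of the glazed face. Lies flat on the tray floor near the head end, roughly on the tray's midline and parallel to it. Loose, not to be moved.
- tile_blue: Blue tile, a glazed ceramic test tile 90 x 50 x 8 mm, about 80 g. Origin: centre of its underside; x along its 90 mm length, y along its 50 mm width, z up out of the glazed face. Starts loose and flat on the table among other tiles of the same size (green, white), which are not needed. Once laid it slopes by about 8 degrees.
- tile_yellow: Yellow tile, a glazed ceramic test tile 90 x 50 x 8 mm, about 80 g. Origin: centre of its underside; x along its 90 mm length, y along its 50 mm width, z up out of the glazed face. Starts loose and flat on the table beside the blue, green and white tiles. Once laid it slopes by about 8 degrees. Which way round (half turn) a tile lies does not matter, but its glaze stays up.
Mind the look-alikes: they are no part of the job. Several things look just like the tile_blue: the one meant starts nearest to the robot's base.

How it is judged (in metres and radians):
On the way, in this order (a step that is already met when the one before it is completed fails the run):
1. the blue tile is laid with one end on the terracotta tile and the other on the tray floor, and released (horizontal distance between tile_blue and tile_first between 0.044 and 0.076 m and y of tile_blue in the frame of tile_first between -0.016 and 0.016 m and angle between the x axis of tile_blue and the x axis of tray, either way round below 0.21 rad and angle between tile_blue's own z axis and vertical between 0.06 and 0.24 rad and contact force between tile_blue and tile_first above 0.02 N and contact force between tile_blue and tray above 0.02 N and contact force between tile_blue and the fingers below 0.01 N and linear speed of tile_blue below 0.02 m/s and x of tile_blue in the frame of tray below 0.05 m and distance of tile_first from where it was at the start of the episode below 0.015 m and angle between tile_first's own z axis and vertical below 0.03 rad), for 0.2 s.
2. the yellow tile is laid in the same way on the blue tile, and released (horizontal distance between tile_yellow and tile_blue between 0.044 and 0.076 m and y of tile_yellow in the frame of tile_first between -0.016 and 0.016 m and angle between the x axis of tile_yellow and the x axis of tray, either way round below 0.21 rad and angle between tile_yellow's own z axis and vertical between 0.06 and 0.24 rad and contact force between tile_yellow and tile_blue above 0.02 N and contact force between tile_yellow and tray above 0.02 N and contact force between tile_yellow and the fingers below 0.01 N and linear speed of tile_yellow below 0.02 m/s and x of tile_yellow in the frame of tray below -0.01 m), for 0.2 s.
At the end, for the whole second after the job is handed in: Blue leans on terracotta, yellow on blue, away from the head end, other ends on the tray: centres 44 to 76 mm apart, within 16 mm of the terracotta tile's centre line, within 12 degrees of the tray, slope 3.5 to 13.5 degrees. Terracotta flat, within 15 mm of its start. All released, at rest (all of step 1 and all of step 2); the robot touches nothing.
It also fails if it takes over 64 s, if anything falls off the work surface, if the arm or the gripper's body presses on something with over 40 N, if the wrist force passes 120 N, or if a joint passes its speed limit or range.

## Robot

A 6-joint arm with a two-finger parallel gripper is mounted at the origin on the work surface. World frame = base frame: x ahead of the robot, y to its left, z up, the work surface at z = 0. Lengths are in m, angles in degrees, forces in N, time in s.
With the tool pointing down it reaches from about 0.275 to 0.75 m from the base axis. Payload 10.2 kg.
Tool frame: the origin (TCP) lies midway between the tips of the shut fingers; the grasp point (between the pads) lies 19 mm behind it; z points along the fingers, x is the direction in which the jaws open and shut, and the axes are right-handed (so a half turn about z gives the same grasp; the last joint's range is limited). The gripper opens to 88 mm and grips with 3 to 60 N. Pads are 18 mm wide; open, the fingers measure 123 mm over their backs; the gripper's body (75 mm by 187 mm) begins 45 mm behind the grasp point.
Start: joints at [64.091, 17.928, 85.812, -0, 76.261, -12.8], TCP at [0.119, 0.511, 0.239] pointing down, gripper open.
Joint ranges: [-168.41, 168.41], [-55.51, 124.54], [10.69, 146.95], [-70.63, 250.63], [1, 178], [-165.06, 165.06]. Speed limits (degrees/s): [136.94, 136.94, 172.46, 180, 180, 180].

## Interface

Orientations are given as a 3x3 rotation matrix whose columns are the frame's x, y, z axes.
In Python, from cell import bot gives the robot as it stands.
- The arm moves only by the shell command python3 -m pendant 'ROWS' [FORCE]. ROWS is a JSON object of lists of equal length, an entry for each row: "dp": the shift along the tool's x, y, z in m, a list of three; "rotation": the turn, a rotation vector about the tool's x, y, z in rad, a list of three; "grip": the opening, from 0 (shut) to 1 (fully open). In form: {"dp": [[x, y, z], ...], "rotation": [[wx, wy, wz], ...], "grip": [grip, ...]}. A call has 1 to 5 rows; each row is the pose to reach, as a shift and turn from the pose commanded when the call began, along the tool's axes at that moment; what a row does not reach only later rows make up. A row lasts 1/12 s, in which the tool goes at most 41.7 mm and 7.16 degrees, less where a joint would pass 70% of its speed; a pose out of reach is approached as far as the arm can. A call with a gripper value outside its range is refused whole. The fingers move at their own pace and stop on an object; FORCE is the grip in N (left out, the last holds). Time passes only in rows, so rows that repeat a pose let the fingers close. It gives the time, the measured TCP pose, the force and the opening at its end, in the units of the state.
- bot.observe(): the state, without advancing time (a new reading comes with each control period).
- bot.camera(name): name is "side" or "top" or "wrist"; returns a dict with "image" (480x640x3 uint8, blue, green, red), "camera_matrix" (3x3 intrinsics, pixels), "R" (3x3) and "t" (3): a world point X has camera coordinates R X + t; the wrist camera has in their place "hand_eye" (4x4, takes a point from camera to tool coordinates, whose origin is the TCP and whose axes are the tool frame's). Camera axes: x right, y down, z forward; pixel columns grow to the right and rows downward; lengths in m; the calibration is good to about 2 mm. A picture is of the moment at which its call begins: read the wrist's pose just before it. There is no depth.
- bot.finish_job(): hands the job in, once; it reports no verdict.
Trained networks look in a picture, given as the dict that the camera call returned (one of the last four; its "shot" number tells which), for a name from the list of things; names that differ only in an ending like _2 or _b are one class to them, and where a whole thing is asked for, a point or a joint stands for the part that bears it (a point fixed in the world has none). Each returns a list of dicts, best first, with "score" (0 to 1); they miss things now and then, are a little off and sometimes report something else, mostly with a low value. They report only what shows in the picture. A call takes as long as a camera call. They do not tell look-alikes from the thing itself.
- bot.regions_of(name, picture): "mask" (480x640 bool, what is visible of it) and "bbox" ([left, top, width, height] in pixels, round what is visible of it).
- bot.pinpoint(name, picture): "at" ([row, column] in pixels: a listed point, or the origin of a listed thing).
The state is a dict: "t": time; "joint_pos": joint angles; "qvel": joint speeds; "joint_torque": joint torques, N m; "tool_pos": TCP position; "orientation": TCP orientation; "ft_force": force on the tool from outside, world axes, zero at the start; "torque": the same for the moment, N m; "width": finger opening in m.
Only numpy, scipy, OpenCV 4.12 (cv2) and the standard library are available. Lean on these libraries where they do the work, as an engineer would, in place of code of your own. Each camera call takes 0.05 s, during which the arm holds its last target.

## Working session

There is one attempt and no reset: what is moved stays moved. The work goes in short steps, Python scripts to look and compute and a shell command to move; the robot and the scene stay as the last step left them, time stands still between calls to the robot, and variables do not carry over. Pictures are saved under pics/ and viewed, and the job is handed in when it is done.

```bash
ls; mkdir -p pics
python3 - <<'E'
from cell import bot
import cv2,pickle
s=bot.observe();print(s)
for n in ["top","side"]:
    p=bot.camera(n); cv2.imwrite(f"pics/{n}0.png",p["image"]); print(n,p["camera_matrix"],p["R"],p["t"])
    pickle.dump(p,open(f"{n}0.pkl","wb"))
    for o in ["tray","tile_first","tile_blue","tile_yellow"]:
        print(o,[(round(r["score"],2),r["bbox"]) for r in bot.regions_of(o,p)],[(round(r["score"],2),r["at"]) for r in bot.pinpoint(o,p)])
E
```

```text
pics
{'t': 0.0, 'joint_pos': array([ 6.40911374e+01,  1.79598613e+01,  8.58540801e+01, -1.57501719e-03,
        7.62613057e+01, -1.27989744e+01]), 'qvel': array([-0.16027902,  0.05383277, -0.05521925,  0.02570366,  0.04568727,
       -0.01255422]), 'joint_torque': array([-7.07133859e-05, -4.02219057e+01, -2.52271414e+01,  6.94446336e-02,
        3.53300606e-02, -1.02916879e-04]), 'tool_pos': array([0.11897806, 0.51108278, 0.23815688]), 'orientation': array([[ 2.26812664e-01,  9.73938249e-01, -5.49819107e-04],
       [ 9.73937555e-01, -2.26813176e-01, -1.19297508e-03],
       [-1.28659028e-03, -2.64907619e-04, -9.99999137e-01]]), 'ft_force': array([-1.08518825,  0.15207309, -0.56385268]), 'torque': array([ 0.05048233, -0.03080654,  0.02085003]), 'width': 0.08816458315365351}
top [[524.89873825   0.         315.55068566]
 [  0.         524.89873825 244.33197971]
 [  0.           0.           1.        ]] [[-0.00160707 -0.99999557  0.00250426]
 [-0.9980857   0.00144917 -0.06182913]
 [ 0.06182522 -0.00259883 -0.99808361]] [-0.19258459  0.65302731  1.24805945]
tray [(0.58, [109.9, 256.3, 
[... 489 characters left out ...]
 0.         564.56639507 245.36460898]
 [  0.           0.           1.        ]] [[-0.82881705 -0.55925182  0.01731185]
 [-0.41804438  0.5983882  -0.68349869]
 [ 0.37188868 -0.57373249 -0.72974643]] [0.4426058  0.39470892 0.97503867]
tray [(0.6, [213.7, 319.1, 141.2, 156.7])] [(0.55, [393.6, 285.8])]
tile_first [(0.7, [257.8, 398.4, 39.8, 53.9])] [(0.82, [424.3, 277.3])]
tile_blue [(0.96, [344.7, 212.8, 39.2, 21.9]), (0.75, [461.8, 167.5, 35.6, 18.6]), (0.62, [168.1, 260.4, 44.1, 30.9]), (0.57, [365.0, 176.5, 24.0, 24.6])] [(0.83, [275.5, 193.3]), (0.67, [186.8, 378.1]), (0.64, [178.1, 478.1]), (0.58, [223.1, 363.2])]
tile_yellow [(0.61, [303.5, 250.6, 45.3, 32.8])] [(0.86, [267.0, 327.4])]
```

View pics/top0.png

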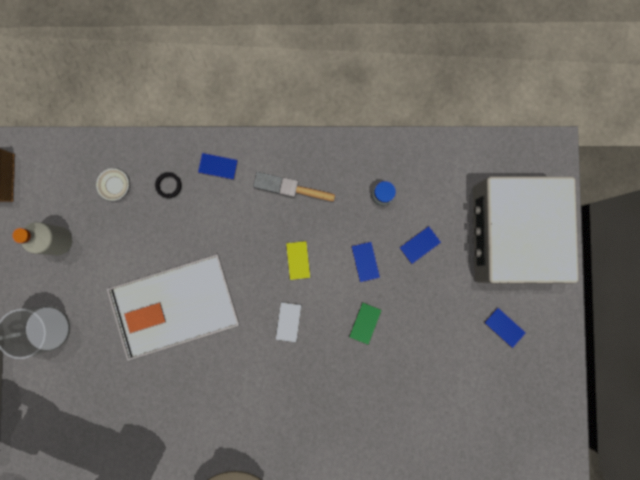

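View pics/side0.png

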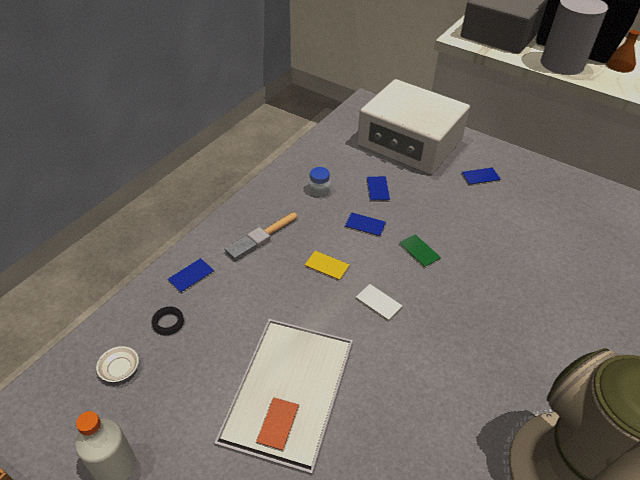

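```bash
cat > h.py <<'E'
import numpy as np,cv2,pickle
def ray(p,uv,z):
    K,R,t=p["camera_matrix"],np.asarray(p["R"]),np.asarray(p["t"])
    uv=np.asarray(uv,float).reshape(-1,2)
    d=np.c_[(uv-K[[0,1],[2,2]])/K[[0,1],[0,1]],np.ones(len(uv))]@R
    c=-R.T@t
    return c+d*((np.asarray(z)-c[2])/d[:,2])[:,None]
def proj(p,X):
    c=np.atleast_2d(X)@np.asarray(p["R"]).T+p["t"]; K=p["camera_matrix"]
    return c[:,:2]/c[:,2:]*K[[0,1],[0,1]]+K[[0,1],[2,2]]
def wristpose(p,s):
    # returns p with R,t
    T=np.eye(4);T[:3,:3]=s["orientation"];T[:3,3]=s["tool_pos"]
    C=np.linalg.inv(T@p["hand_eye"]); q=dict(p); q["R"]=C[:3,:3];q["t"]=C[:3,3]; return q
HSV=dict(blue=((110,120,40),(130,255,255)),yellow=((24,120,80),(35,255,255)),terra=((3,120,60),(17,255,255)),green=((45,80,40),(80,255,255)))
def rects(p,col,z,amin=250):
    m=cv2.inRange(cv2.cvtColor(p["image"],cv2.COLOR_BGR2HSV),*HSV[col])
    out=[]
    for c in cv2.findContours(m,cv2.RETR_EXTERNAL,cv2.CHAIN_APPROX_NONE)[0]:
        if cv2.contourArea(c)<amin: continue
        w=ray(p,c[:,0],z)
        r=cv2.minAreaRect((w[:,:2]*1000).astype(np.float32))
        (cx,cy),(a,b),th=r
        if a<b: a,b,th=b,a,th+90
        th=(th+90)%180-90
        M=cv2.moments(c)
        out.append((cx/1000,cy/1000,a,b,th,M["m10"]/M["m00"],M["m01"]/M["m00"]))
    return out
E
python3 - <<'E'
from h import *
for n in ["top","side"]:
    p=pickle.load(open(f"{n}0.pkl","rb"))
    for c in HSV:
        for r in rects(p,c,.012 if c=="terra" else .008): print(n,c,np.round(r,3),"dist",round(np.hypot(*r[:2]),3))
p=pickle.load(open("top0.pkl","rb"))
c=p["image"][220:360,220:460]; cv2.imwrite("pics/crop.png",cv2.resize(c,None,fx=3,fy=3))
c=p["image"][240:370,90:250]; cv2.imwrite("pics/crop2.png",cv2.resize(c,None,fx=4,fy=4))
E
```

```text
top blue [ 4.52000e-01 -6.51000e-01  8.96710e+01  4.84560e+01  4.70990e+01
  5.04681e+02  3.27366e+02] dist 0.792
top blue [ 6.12000e-01 -3.15000e-01  8.87600e+01  4.86480e+01  1.30260e+01
  3.65232e+02  2.61385e+02] dist 0.688
top blue [  0.652  -0.448  88.529  49.423 -54.706 419.778 244.643] dist 0.792
top blue [ 7.84000e-01 -3.63000e-01  5.04380e+01  4.90670e+01  4.45060e+01
  3.84452e+02  1.91262e+02] dist 0.864
top blue [8.48000e-01 4.80000e-02 8.85420e+01 4.82330e+01 7.85340e+01 2.17421e+02
 1.65768e+02] dist 0.849
top yellow [ 6.15000e-01 -1.50000e-01  9.01450e+01  4.98860e+01  6.21000e+00
  2.97701e+02  2.60016e+02] dist 0.633
top terra [ 4.78000e-01  2.19000e-01  8.72410e+01  4.71770e+01 -7.25910e+01
  1.44434e+02  3.17380e+02] dist 0.525
top green [ 4.63000e-01 -3.13000e-01  8.89100e+01  4.92960e+01 -2.14470e+01
  3.64892e+02  3.23057e+02] dist 0.558
side blue [8.46000e-01 4.80000e-02 8.88190e+01 5.07330e+01 7.82530e+01 1.90234e+02
 2.74625e+02] dist 0.847
side blue [ 6.10000e-01 -3.14000e-01  8.93710e+01  5.00860e+01  1.30630e+01
  3.65178e+02  2.23524e+02] dist 0.686
side blue [  0.652  -0.448  90.771  49.509 -54.008 377.772 188.039] dist 0.79
side blue [ 4.51000e-01 -6.50000e-01  8.97350e+01  5.08990e+01  4.72030e+01
  4.80675e+02  1.75233e+02] dist 0.791
side yellow [ 6.14000e-01 -1.50000e-01  8.96270e+01  4.89060e+01  5.86900e+00
  3.26696e+02  2.64258e+02] dist 0.632
side terra [ 7.56000e-01  4.12000e-01  4.87950e+01  3.80180e+01 -1.31670e+01
  8.77330e+01  4.22793e+02] dist 0.861
side terra [ 4.76000e-01  2.20000e-01  8.99310e+01  5.03340e+01 -7.24420e+01
  2.77379e+02  4.23363e+02] dist 0.524
side terra [ 3.05000e-01 -1.56600e+00  2.87714e+02  8.11720e+01 -7.80430e+01
  6.24333e+02  5.63050e+01] dist 1.596
side green [ 4.60000e-01 -3.12000e-01  9.12580e+01  5.00750e+01 -2.19720e+01
  4.19796e+02  2.49992e+02] dist 0.556
```

View pics/crop.png

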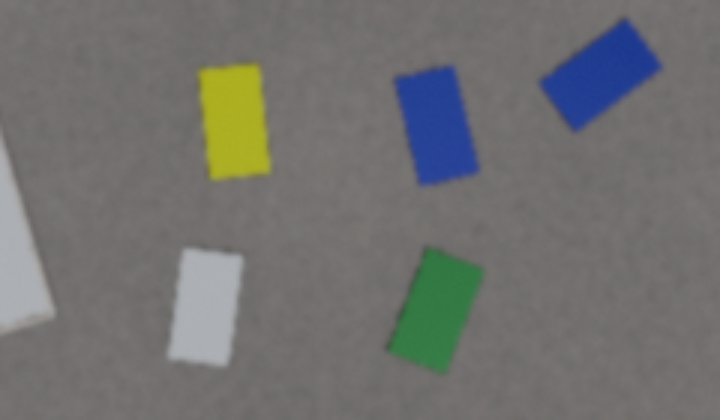

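View pics/crop2.png

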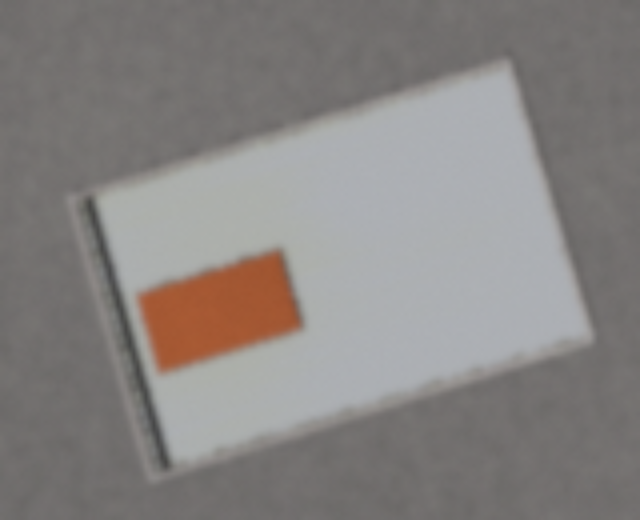

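```bash
cat >> h.py <<'E'
from scipy.spatial.transform import Rotation as Ro
def Rdown(phi,tilt=0):
    """jaw axis at world angle phi deg, tool down, then turned by tilt deg about tool x"""
    a=np.radians(phi); x=np.array([np.cos(a),np.sin(a),0]); z=np.array([0,0,-1.]); 
    R=np.c_[x,np.cross(z,x),z]
    return R@Ro.from_euler('x',tilt,degrees=True).as_matrix()
def go(pos,R,s=None):
    if s is None:
        from cell import bot; s=bot.observe()
    O=s["orientation"]
    print("t",round(s["t"],2),"pos",np.round(s["tool_pos"],4),"w",round(s["width"],4),"F",np.round(s["ft_force"],1))
    print("dp",np.round(O.T@(np.asarray(pos)-s["tool_pos"]),4).tolist(),"rot",np.round(Ro.from_matrix(O.T@R).as_rotvec(),4).tolist())
E
python3 - <<'E'
from h import *
p=pickle.load(open("top0.pkl","rb"))
q=np.array([(70,197),(512,60),(592,342),(152,480)])/4+[90,240]
w=ray(p,q,.010)[:,:2]; print(np.round(w,4),np.linalg.norm(np.diff(w,axis=0),axis=1),w.mean(0))
d=(w[0]+w[3]-w[1]-w[2]);print("trayx angle",np.degrees(np.arctan2(d[1],d[0])), "from side", np.degrees(np.arctan2(*(w[0]-w[1])[::-1])),np.degrees(np.arctan2(*(w[3]-w[2])[::-1])))
u=d/np.linalg.norm(d);v=np.array([-u[1],u[0]])
f=np.array([.477,.2195]); r=f-w.mean(0);print("first in tray",r@u,r@v)
go([.611,-.3145,.20],Rdown(-77))
E
```

```text
[[ 0.5451  0.3103]
 [ 0.6277  0.0437]
 [ 0.4574 -0.0062]
 [ 0.3757  0.2573]] [0.27911562 0.1774403  0.2758593 ] [0.50150412 0.15128232]
trayx angle 107.22383346829365 from side 107.2105606779234 107.23726293434132
first in tray 0.07241428225836316 0.0032056154849645427
t 0.9 pos [0.1191 0.5113 0.2387] w 0.0879 F [ 0.7  0.  -0.2]
dp [-0.6928, 0.6664, 0.0387] rot [-0.0, -0.0, 2.6859]
```

Candidates for the blue tile (top image, column,row): (366,262) at 0.687 m from the base, (420,245) 0.79 m, (505,328) 0.79 m, (218,166) 0.85 m, and the jar lid at (384,191). The nearest is (366,262). The crop shows it as a plain blue tile, with yellow to its left at (298,260), white and green below, and another blue at right. The terracotta tile lies at the black-line end of the tray.

```bash
for i in 1; do python3 -m pendant '{"dp":[[-0.6928,0.6664,0.0387],[-0.6928,0.6664,0.0387],[-0.6928,0.6664,0.0387],[-0.6928,0.6664,0.0387],[-0.6928,0.6664,0.0387]],"rotation":[[0,0,2.686],[0,0,2.686],[0,0,2.686],[0,0,2.686],[0,0,2.686]],"grip":[1,1,1,1,1]}' 20; done
python3 -c "
from h import *
go([.611,-.3145,.20],Rdown(-77))"
```

```text
t: 1.32
tool_pos: [0.2259, 0.3308, 0.2303]
orientation: [[0.757, 0.653, 0.0], [0.653, -0.757, 0.0], [0.0, 0.0, -1.0]]
ft_force: [1.6, 0.4, -0.2]
width: 0.0881
t 1.32 pos [0.2259 0.3308 0.2303] w 0.0881 F [ 1.6  0.4 -0.2]
dp [-0.1298, 0.7402, 0.0303] rot [-0.0005, -0.0004, 2.0555]
```

```bash
python3 -m pendant '{"dp":[[-0.13,0.74,0.03],[-0.13,0.74,0.03],[-0.13,0.74,0.03],[-0.13,0.74,0.03],[-0.13,0.74,0.03]],"rotation":[[0,0,2.055],[0,0,2.055],[0,0,2.055],[0,0,2.055],[0,0,2.055]],"grip":[1,1,1,1,1]}' 20
python3 -c "
from h import *
go([.611,-.3145,.20],Rdown(-77))"
```

```text
t: 1.73
tool_pos: [0.3337, 0.1523, 0.2223]
orientation: [[0.996, 0.086, 0.001], [0.086, -0.996, 0.0], [0.001, -0.0, -1.0]]
ft_force: [0.1, 0.6, 1.0]
width: 0.0883
t 1.73 pos [0.3337 0.1523 0.2223] w 0.0883 F [0.1 0.6 1. ]
dp [0.2362, 0.4889, 0.0225] rot [-0.0008, -0.0008, 1.4297]
```

```bash
python3 -m pendant '{"dp":[[0.236,0.489,0.022],[0.236,0.489,0.022],[0.236,0.489,0.022],[0.236,0.489,0.022],[0.236,0.489,0.022]],"rotation":[[0,0,1.43],[0,0,1.43],[0,0,1.43],[0,0,1.43],[0,0,1.43]],"grip":[1,1,1,1,1]}' 20
python3 -c "
from h import *
go([.611,-.3145,.20],Rdown(-77))"
```

```text
t: 2.15
tool_pos: [0.4412, -0.0263, 0.2137]
orientation: [[0.858, -0.514, 0.001], [-0.514, -0.858, -0.0], [0.001, -0.0, -1.0]]
ft_force: [0.6, 0.8, 0.1]
width: 0.0878
t 2.15 pos [ 0.4412 -0.0263  0.2137] w 0.0878 F [0.6 0.8 0.1]
dp [0.2938, 0.1599, 0.0138] rot [-0.0004, -0.0005, 0.8041]
```

```bash
python3 -m pendant '{"dp":[[0.294,0.16,0.014],[0.294,0.16,0.014],[0.294,0.16,0.014],[0.294,0.16,0.014],[0.294,0.16,0.014]],"rotation":[[0,0,0.804],[0,0,0.804],[0,0,0.804],[0,0,0.804],[0,0,0.804]],"grip":[1,1,1,1,1]}' 20
python3 -c "
from h import *
go([.611,-.3145,.20],Rdown(-77))"
```

```text
t: 2.57
tool_pos: [0.5481, -0.2047, 0.2047]
orientation: [[0.395, -0.919, 0.0], [-0.919, -0.395, 0.0], [-0.0, -0.0, -1.0]]
ft_force: [0.0, -0.3, -0.3]
width: 0.0882
t 2.57 pos [ 0.5481 -0.2047  0.2047] w 0.0882 F [ 0.  -0.3 -0.3]
dp [0.1257, -0.0144, 0.0047] rot [-0.0001, 0.0, 0.1793]
```

```bash
python3 -m pendant '{"dp":[[0.1257,-0.0144,0.0047],[0.1257,-0.0144,0.0047],[0.1257,-0.0144,0.0047],[0.1257,-0.0144,0.0047],[0.1257,-0.0144,0.0047]],"rotation":[[0,0,0.179],[0,0,0.179],[0,0,0.179],[0,0,0.179],[0,0,0.179]],"grip":[1,1,1,1,1]}' 20
python3 - <<'E'
from h import *
from cell import bot
s=bot.observe();p=bot.camera("wrist");cv2.imwrite("pics/w1.png",p["image"]);print(p["hand_eye"])
q=wristpose(p,s)
for r in rects(q,"blue",.008,3000): print(np.round(r,4))
go([.611,-.3145,.20],Rdown(-77))
E
```

```text
t: 2.98
tool_pos: [0.611, -0.3136, 0.1981]
orientation: [[0.23, -0.973, -0.002], [-0.973, -0.23, 0.001], [-0.002, 0.001, -1.0]]
ft_force: [-0.0, 0.4, -0.8]
width: 0.0883
[[ 9.99999609e-01  5.85110325e-04 -6.62496887e-04  1.36895185e-03]
 [-3.42625295e-04  9.47527548e-01  3.19673941e-01 -8.37845032e-02]
 [ 8.14778574e-04 -3.19673589e-01  9.47527378e-01 -1.48043723e-01]
 [ 0.00000000e+00  0.00000000e+00  0.00000000e+00  1.00000000e+00]]
[ 6.116000e-01 -3.168000e-01  8.879750e+01  4.980940e+01  1.321170e+01
  3.243943e+02  1.967754e+02]
[ 6.527000e-01 -4.510000e-01  9.010560e+01  4.999100e+01 -5.372180e+01
  4.838422e+02  1.883552e+02]
t 3.03 pos [ 0.6108 -0.3121  0.1992] w 0.0883 F [0.4 1.2 0.6]
dp [0.0023, 0.0004, -0.0008] rot [0.0009, 0.0013, 0.0065]
```

View pics/w1.png

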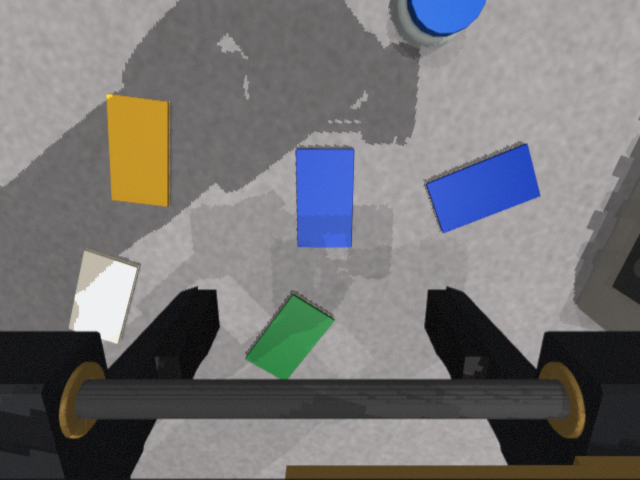

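The wrist view shows the chosen blue tile at (325,197), about centred between the fingers, with yellow at (139,150). Nothing stands in the fingers' way. Going down.

```bash
python3 -m pendant '{"dp":[[0.0035,0.0005,0.04],[0.0035,0.0005,0.08],[0.0035,0.0005,0.12],[0.0035,0.0005,0.15],[0.0035,0.0005,0.17]],"rotation":[[0,0,0.005],[0,0,0.005],[0,0,0.005],[0,0,0.005],[0,0,0.005]],"grip":[1,1,1,1,1]}' 20
python3 -c "
from h import *
go([.611,-.3155,.003],Rdown(-76.9))"
```

```text
t: 3.45
tool_pos: [0.6101, -0.3132, 0.0278]
orientation: [[0.228, -0.974, -0.003], [-0.974, -0.228, 0.002], [-0.003, 0.002, -1.0]]
ft_force: [-1.1, -0.1, -0.0]
width: 0.0882
t 3.45 pos [ 0.6101 -0.3132  0.0278] w 0.0882 F [-1.1 -0.1 -0. ]
dp [0.0026, -0.0004, 0.0248] rot [0.0023, 0.003, 0.0016]
```

```bash
python3 -m pendant '{"dp":[[0.002,0,0.012],[0.002,0,0.020],[0.002,0,0.0235],[0.002,0,0.0235],[0.002,0,0.0235]],"rotation":[[0,0,0],[0,0,0],[0,0,0],[0,0,0],[0,0,0]],"grip":[1,1,1,1,0.45]}' 20
python3 -m pendant '{"dp":[[0,0,0],[0,0,0],[0,0,0],[0,0,0],[0,0,0]],"rotation":[[0,0,0],[0,0,0],[0,0,0],[0,0,0],[0,0,0]],"grip":[0.4,0.4,0.4,0.4,0.4]}' 20
python3 -c "
from h import *
go([.611,-.3155,.15],Rdown(-76.9))"
```

```text
t: 3.87
tool_pos: [0.6124, -0.3178, 0.0082]
orientation: [[0.227, -0.974, 0.002], [-0.974, -0.227, -0.001], [0.002, -0.001, -1.0]]
ft_force: [0.3, -0.6, 0.8]
width: 0.0833
t: 4.28
tool_pos: [0.6119, -0.3175, 0.0069]
orientation: [[0.227, -0.974, 0.0], [-0.974, -0.227, -0.0], [0.0, -0.0, -1.0]]
ft_force: [-0.5, 0.0, 0.7]
width: 0.0501
t 4.28 pos [ 0.6119 -0.3175  0.0069] w 0.0501 F [-0.5  0.   0.7]
dp [-0.0022, 0.0004, -0.1431] rot [-0.0002, -0.0, 0.0001]
```

```bash
python3 -m pendant '{"dp":[[0,0,0],[0,0,0.0],[0,0,0.004],[0,0,0.004],[0,0,0.004]],"rotation":[[0,0,0],[0,0,0],[0,0,0],[0,0,0],[0,0,0]],"grip":[0.7,0.7,0.7,0.7,0.7]}' 20
python3 -c "
from h import *
go([.611,-.3155,.002],Rdown(-76.9))
from cell import bot
bot.camera('wrist');print(bot.observe()['tool_pos'])
bot.camera('wrist');print(bot.observe()['tool_pos'])"
```

```text
t: 4.7
tool_pos: [0.6117, -0.3174, 0.0023]
orientation: [[0.227, -0.974, -0.001], [-0.974, -0.227, 0.0], [-0.001, 0.0, -1.0]]
ft_force: [-0.6, -0.2, 0.1]
width: 0.0616
t 4.7 pos [ 0.6117 -0.3174  0.0023] w 0.0616 F [-0.6 -0.2  0.1]
dp [-0.002, 0.0002, 0.0003] rot [0.0005, 0.0005, 0.0002]
[ 0.61172878 -0.3174767   0.00244134]
[ 0.61179735 -0.31753483  0.00260644]
```

```bash
python3 -m pendant '{"dp":[[-0.001,0,0],[-0.001,0,0.0],[-0.001,0,0],[-0.001,0,0],[-0.001,0,0]],"rotation":[[0,0,0],[0,0,0],[0,0,0],[0,0,0],[0,0,0]],"grip":[0.45,0.45,0.45,0.45,0.45]}' 25
python3 -m pendant '{"dp":[[0,0,-0.01],[0,0,-0.03],[0,0,-0.06],[0,0,-0.09],[0,0,-0.09]],"rotation":[[0,0,0],[0,0,0],[0,0,0],[0,0,0],[0,0,0]],"grip":[0.45,0.45,0.45,0.45,0.45]}' 25
python3 - <<'E'
from h import *
from cell import bot
s=bot.observe();p=bot.camera("wrist");cv2.imwrite("pics/w2.png",p["image"])
go([.611,-.3155,.15],Rdown(-76.9))
E
```

```text
t: 5.22
tool_pos: [0.6116, -0.3165, 0.0027]
orientation: [[0.227, -0.974, 0.0], [-0.974, -0.227, 0.0], [-0.0, -0.0, -1.0]]
ft_force: [-0.8, 0.0, 0.6]
width: 0.0494
t: 5.63
tool_pos: [0.6138, -0.3181, 0.1003]
orientation: [[0.227, -0.974, 0.009], [-0.974, -0.227, -0.007], [0.008, -0.007, -1.0]]
ft_force: [0.0, -0.1, 0.4]
width: 0.0494
t 5.68 pos [ 0.6129 -0.3176  0.097 ] w 0.0496 F [-0.1 -0.1 -2.2]
dp [-0.0021, 0.0012, -0.053] rot [-0.0045, -0.0055, 0.0002]
```

View pics/w2.png

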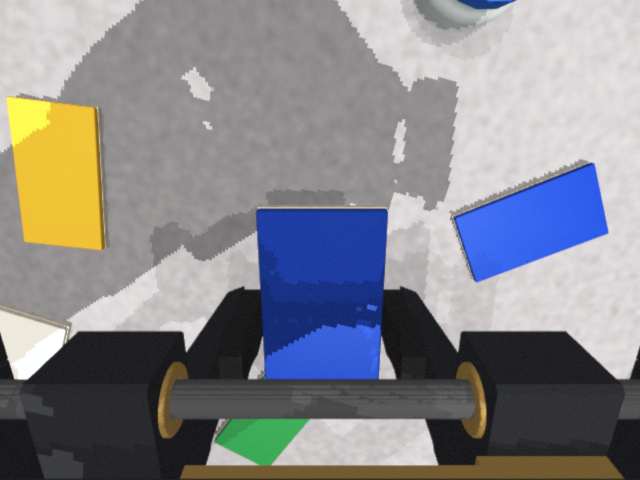

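```bash
python3 -c "
from h import *
from cell import bot
p=bot.camera('wrist');H=p['hand_eye'];K=p['camera_matrix']
for uv in [(322,210),(258,210),(387,210)]:
    d=H[:3,:3]@np.linalg.solve(K,[*uv,1]);c=H[:3,3];print(c+d*((-.0055-c[2])/d[2]))
go([.4948,.1622,.12],Rdown(17.3))"
```

```text
[ 0.00141977 -0.04444371 -0.0055    ]
[-0.02285676 -0.04443014 -0.0055    ]
[ 0.02606869 -0.04445749 -0.0055    ]
t 5.73 pos [ 0.612  -0.3169  0.0944] w 0.0495 F [ 0.2 -0.3 -1.6]
dp [-0.4931, 0.0054, -0.0267] rot [0.0005, -0.003, -1.6439]
```

```bash
python3 -m pendant '{"dp":[[-0.02,0,-0.027],[-0.06,0,-0.027],[-0.493,0.0054,-0.027],[-0.493,0.0054,-0.027],[-0.493,0.0054,-0.027]],"rotation":[[0,0,-0.1],[0,0,-0.2],[0,0,-1.64],[0,0,-1.64],[0,0,-1.64]],"grip":[0.45,0.45,0.45,0.45,0.45]}' 25
python3 -c "
from h import *
go([.4948,.1622,.12],Rdown(17.3))"
```

```text
t: 6.15
tool_pos: [0.5666, -0.1348, 0.1185]
orientation: [[0.724, -0.69, -0.002], [-0.69, -0.724, 0.001], [-0.002, 0.001, -1.0]]
ft_force: [0.4, 0.9, -0.5]
width: 0.0493
t 6.15 pos [ 0.5666 -0.1348  0.1185] w 0.0493 F [ 0.4  0.9 -0.5]
dp [-0.2569, -0.1655, -0.001] rot [-0.0006, 0.0024, -1.0633]
```

```bash
python3 -m pendant '{"dp":[[-0.257,-0.1655,-0.001],[-0.257,-0.1655,-0.001],[-0.257,-0.1655,-0.001],[-0.257,-0.1655,-0.001],[-0.257,-0.1655,-0.001]],"rotation":[[0,0,-1.063],[0,0,-1.063],[0,0,-1.063],[0,0,-1.063],[0,0,-1.063]],"grip":[0.45,0.45,0.45,0.45,0.45]}' 25
python3 -c "
from h import *
go([.4948,.1622,.12],Rdown(17.3))"
```

```text
t: 6.57
tool_pos: [0.5188, 0.0678, 0.1194]
orientation: [[0.991, -0.136, -0.002], [-0.136, -0.991, 0.0], [-0.002, 0.0, -1.0]]
ft_force: [1.2, 0.6, -0.1]
width: 0.0494
t 6.57 pos [0.5188 0.0678 0.1194] w 0.0494 F [ 1.2  0.6 -0.1]
dp [-0.0366, -0.0903, -0.0005] rot [-0.0004, 0.0021, -0.4381]
```

```bash
python3 -m pendant '{"dp":[[-0.0366,-0.0903,0],[-0.0366,-0.0903,0],[-0.0366,-0.0903,0],[-0.0366,-0.0903,0],[-0.0366,-0.0903,0]],"rotation":[[0,0,-0.438],[0,0,-0.438],[0,0,-0.438],[0,0,-0.438],[0,0,-0.438]],"grip":[0.45,0.45,0.45,0.45,0.45]}' 25
python3 - <<'E'
from h import *
from cell import bot
bot.camera("top")
s=bot.observe();p=bot.camera("wrist");cv2.imwrite("pics/w3.png",p["image"])
q=wristpose(p,s)
for r in rects(q,"terra",.012,2000): print(np.round(r,4))
go([.4948,.1622,.12],Rdown(17.3))
E
```

```text
t: 6.98
tool_pos: [0.4959, 0.1615, 0.1194]
orientation: [[0.955, 0.296, -0.002], [0.296, -0.955, -0.0], [-0.002, -0.0, -1.0]]
ft_force: [0.7, 0.4, -0.4]
width: 0.0495
[ 4.770000e-01  2.177000e-01  8.871680e+01  4.965090e+01 -7.267380e+01
  3.187057e+02  1.316371e+02]
t 7.08 pos [0.4965 0.1603 0.1197] w 0.0493 F [-0.5 -0.7 -1. ]
dp [-0.0011, -0.0023, -0.0003] rot [-0.0002, 0.0015, -0.0085]
```

View pics/w3.png

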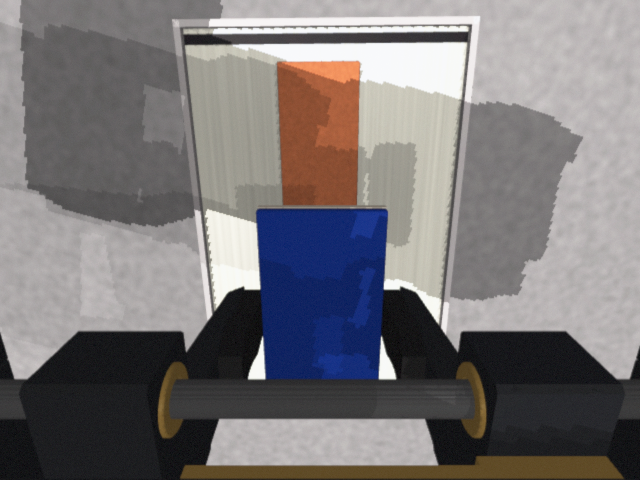

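Blue is held level and in line. The terracotta (tray head end, pixel (319,132)) is directly ahead at (0.477, 0.218), agreeing with the fixed cameras.

```bash
python3 -m pendant '{"dp":[[-0.001,-0.0015,0.03],[-0.001,-0.0015,0.06],[-0.001,-0.0015,0.08],[-0.001,-0.0015,0.09],[-0.001,-0.0015,0.09]],"rotation":[[0.06,0,0],[0.12,0,0],[0.1335,0,0],[0.1335,0,0],[0.1335,0,0]],"grip":[0.45,0.45,0.45,0.45,0.45]}' 25
python3 -c "
from h import *
from cell import bot
bot.camera('top');bot.camera('top')
go([.4948,.1612,.013],Rdown(17.3,7.65))"
```

```text
t: 7.5
tool_pos: [0.4945, 0.1609, 0.0285]
orientation: [[0.957, 0.286, -0.043], [0.289, -0.949, 0.127], [-0.004, -0.134, -0.991]]
ft_force: [-1.2, -0.0, -0.8]
width: 0.0494
t 7.6 pos [0.4959 0.1616 0.031 ] w 0.0495 F [ 0.6  1.3 -0.1]
dp [-0.0011, 0.0025, 0.0178] rot [0.0007, -0.0014, -0.0069]
```

```bash
python3 -m pendant '{"dp":[[-0.001,0.002,0.006],[-0.001,0.002,0.011],[-0.001,0.002,0.014],[-0.001,0.0025,0.016],[-0.001,0.0025,0.0165]],"rotation":[[0,0,-0.004],[0,0,-0.004],[0,0,-0.004],[0,0,-0.004],[0,0,-0.004]],"grip":[0.45,0.45,0.45,0.45,0.45]}' 25
python3 -c "
from h import *
from cell import bot
for i in range(3):
  bot.camera('top');go([.4948,.1612,.013],Rdown(17.3,7.65))"
```

```text
t: 8.02
tool_pos: [0.4945, 0.1612, 0.0135]
orientation: [[0.955, 0.293, -0.039], [0.296, -0.947, 0.127], [0.0, -0.133, -0.991]]
ft_force: [-0.6, -0.8, -1.5]
width: 0.0498
t 8.07 pos [0.4945 0.1613 0.0136] w 0.0496 F [ 0.2 -0.2 -0.5]
dp [0.0003, 0.0002, 0.0005] rot [0.0, -0.0006, -0.0018]
t 8.12 pos [0.4946 0.1612 0.0137] w 0.0496 F [ 0.2  0.  -0.7]
dp [0.0002, 0.0002, 0.0007] rot [0.0001, -0.0008, -0.0017]
t 8.17 pos [0.4947 0.1612 0.0138] w 0.0494 F [-0.3  0.3 -1.5]
dp [0.0001, 0.0002, 0.0008] rot [0.0001, -0.001, -0.0018]
```

```bash
python3 -m pendant '{"dp":[[0,0,0.001],[0,0,0.0012],[0,0,0.0012],[0,0,0.0012],[0,0,0.0012]],"rotation":[[0,0,0],[0,0,0],[0,0,0],[0,0,0],[0,0,0]],"grip":[0.45,0.45,0.45,0.45,0.45]}' 10
python3 -m pendant '{"dp":[[0,0,0],[0,0,0],[0,0,0],[0,0,0],[0,0,0]],"rotation":[[0,0,0],[0,0,0],[0,0,0],[0,0,0],[0,0,0]],"grip":[0.6,0.6,0.65,0.7,0.75]}' 10
python3 -m pendant '{"dp":[[0,0,-0.005],[0,0,-0.015],[0,0,-0.035],[0,0,-0.06],[0,0,-0.10]],"rotation":[[0,0,0],[0,0,0],[0,0,0],[0,0,0],[0,0,0]],"grip":[0.8,0.85,0.9,1,1]}' 10
python3 - <<'E'
from h import *
from cell import bot
p=bot.camera("side");cv2.imwrite("pics/s4.png",cv2.resize(p["image"][320:480,190:400],None,fx=3,fy=3,interpolation=2))
s=bot.observe();p=bot.camera("wrist");cv2.imwrite("pics/w4.png",p["image"])
go([.614,-.150,.15],Rdown(-84))
E
```

```text
t: 8.58
tool_pos: [0.4946, 0.1613, 0.0126]
orientation: [[0.955, 0.293, -0.038], [0.295, -0.947, 0.127], [0.001, -0.133, -0.991]]
ft_force: [-0.3, 0.5, 0.8]
width: 0.0496
t: 9.0
tool_pos: [0.4945, 0.1613, 0.0125]
orientation: [[0.955, 0.293, -0.039], [0.295, -0.947, 0.127], [0.0, -0.133, -0.991]]
ft_force: [0.4, -0.7, 0.5]
width: 0.0653
t: 9.42
tool_pos: [0.497, 0.1484, 0.1115]
orientation: [[0.955, 0.292, -0.043], [0.296, -0.947, 0.127], [-0.004, -0.134, -0.991]]
ft_force: [0.6, -0.4, 0.2]
width: 0.0878
t 9.52 pos [0.5013 0.1482 0.1175] w 0.0879 F [0.3 0.2 0.5]
dp [0.0201, 0.3113, -0.0734] rot [-0.1038, 0.1075, 1.7634]
```

View pics/w4.png

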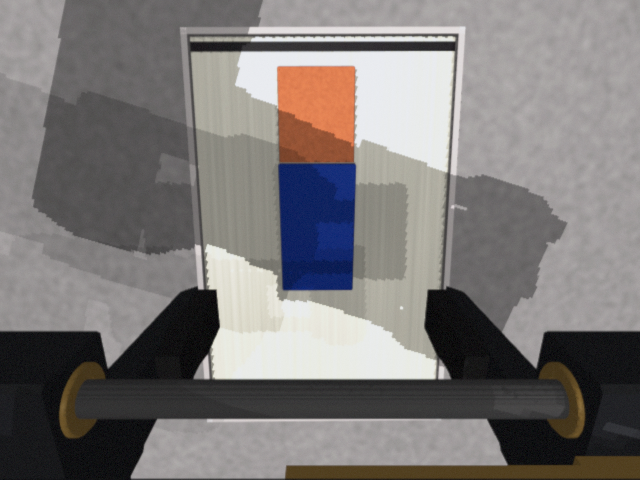

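View pics/s4.png

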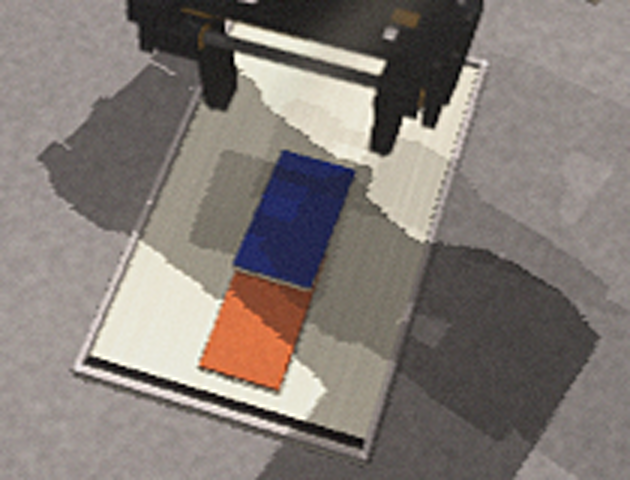

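Blue (wrist view columns 280–355, rows 163–290) overlaps the lower third of the terracotta, in line and released. The side view shows the same. Next is yellow.

```bash
python3 -m pendant '{"dp":[[0.02,0.31,-0.073],[0.02,0.31,-0.073],[0.02,0.31,-0.073],[0.02,0.31,-0.073],[0.02,0.31,-0.073]],"rotation":[[-0.104,0.1075,1.763],[-0.104,0.1075,1.763],[-0.104,0.1075,1.763],[-0.104,0.1075,1.763],[-0.104,0.1075,1.763]],"grip":[1,1,1,1,1]}' 20
python3 -c "
from h import *
go([.614,-.150,.15],Rdown(-84))"
```

```text
t: 9.93
tool_pos: [0.5722, -0.0472, 0.1324]
orientation: [[0.946, -0.325, -0.002], [-0.323, -0.942, 0.09], [-0.031, -0.085, -0.996]]
ft_force: [0.6, 0.3, -0.2]
width: 0.0879
t 9.93 pos [ 0.5722 -0.0472  0.1324] w 0.0879 F [ 0.6  0.3 -0.2]
dp [0.0722, 0.0817, -0.0269] rot [-0.0583, 0.0759, 1.1344]
```

```bash
python3 -m pendant '{"dp":[[0.072,0.082,-0.027],[0.072,0.082,-0.027],[0.072,0.082,-0.027],[0.072,0.082,-0.027],[0.072,0.082,-0.027]],"rotation":[[-0.058,0.076,1.134],[-0.058,0.076,1.134],[-0.058,0.076,1.134],[-0.058,0.076,1.134],[-0.058,0.076,1.134]],"grip":[1,1,1,1,1]}' 20
python3 -c "
from h import *
go([.614,-.150,.15],Rdown(-84))"
```

```text
t: 10.35
tool_pos: [0.6142, -0.1498, 0.1495]
orientation: [[0.576, -0.817, 0.013], [-0.817, -0.576, 0.041], [-0.026, -0.034, -0.999]]
ft_force: [0.2, 0.9, -0.2]
width: 0.0881
t 10.35 pos [ 0.6142 -0.1498  0.1495] w 0.0881 F [ 0.2  0.9 -0.2]
dp [0.0, 0.0003, -0.0005] rot [-0.0266, 0.0341, 0.5093]
```

```bash
python3 -m pendant '{"dp":[[0,0,0],[0,0,0],[0,0,0],[0,0,0],[0,0,0]],"rotation":[[-0.0266,0.0341,0.509],[-0.0266,0.0341,0.509],[-0.0266,0.0341,0.509],[-0.0266,0.0341,0.509],[-0.0266,0.0341,0.509]],"grip":[1,1,1,1,1]}' 20
python3 - <<'E'
from h import *
from cell import bot
bot.camera("top")
p=bot.camera("top");cv2.imwrite("pics/t5.png",cv2.resize(p["image"][240:370,90:250],None,fx=4,fy=4))
print("blue top",[np.round(r,4) for r in rects(p,"blue",.018) if r[1]>.1 and r[0]<.6]);print(rects(p,"terra",.012))
p=bot.camera("side");print("blue side",[np.round(r,4) for r in rects(p,"blue",.018) if r[1]>.1 and r[0]<.6])
s=bot.observe();p=bot.camera("wrist");cv2.imwrite("pics/w5.png",p["image"])
q=wristpose(p,s)
HSV["yellow"]=((15,120,80),(35,255,255))
for r in rects(q,"yellow",.008,2000): print(np.round(r,4))
go([.614,-.150,.15],Rdown(-84))
E
```

```text
t: 10.77
tool_pos: [0.614, -0.1477, 0.1496]
orientation: [[0.109, -0.994, -0.0], [-0.994, -0.109, 0.0], [-0.0, 0.0, -1.0]]
ft_force: [-0.7, 0.1, -0.7]
width: 0.0881
blue top [array([ 4.952000e-01,  1.618000e-01,  8.958440e+01,  4.650900e+01,
       -7.229610e+01,  1.675098e+02,  3.102133e+02])]
[(0.4721656188964844, 0.23508392333984374, 53.25920867919922, 46.38338851928711, -73.02442169189453, 137.75371549893842, 319.5864118895966)]
blue side [array([ 4.939000e-01,  1.618000e-01,  8.362670e+01,  4.865100e+01,
       -7.431900e+01,  2.881669e+02,  3.923828e+02])]
[ 3.739000e-01 -3.184000e-01  3.514176e+02  2.611210e+01 -8.313940e+01
  4.810899e+02  4.702853e+02]
[ 6.153000e-01 -1.523000e-01  9.072600e+01  5.028340e+01  6.184200e+00
  3.262292e+02  2.104996e+02]
t 10.97 pos [ 0.6141 -0.148   0.1496] w 0.0883 F [1.  0.4 0.1]
dp [0.002, 0.0003, -0.0004] rot [-0.0001, 0.0008, 0.012]
```

View pics/w5.png

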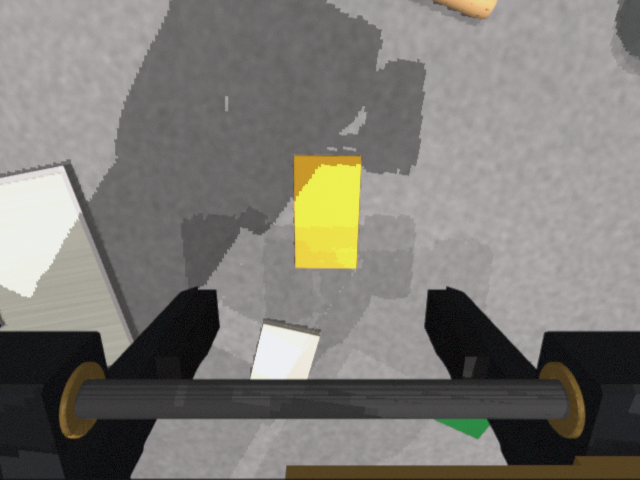

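View pics/t5.png

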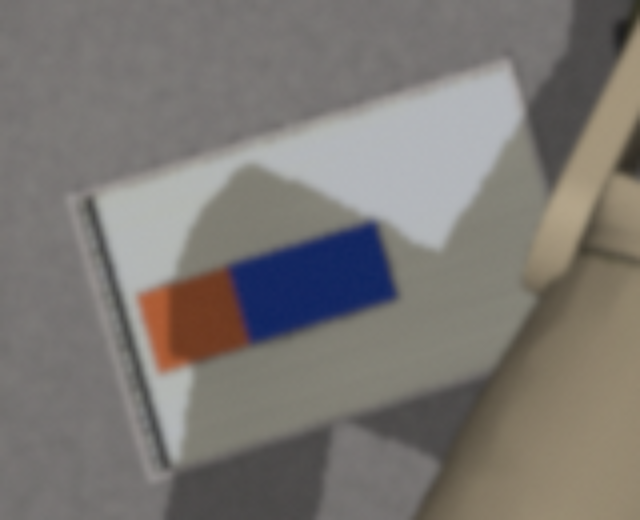

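Yellow is at (326,211), centred between the fingers, with white well behind. Blue's measured centre is (0.495, 0.162), about 59–60 mm from the terracotta. Going down.

```bash
python3 -m pendant '{"dp":[[0.0025,0,0.03],[0.0025,0,0.07],[0.0025,0,0.1],[0.0025,0,0.12],[0.0025,0,0.13]],"rotation":[[0,0,0.006],[0,0,0.006],[0,0,0.006],[0,0,0.006],[0,0,0.006]],"grip":[1,1,1,1,1]}' 20
python3 -m pendant '{"dp":[[0,0,0.006],[0,0,0.012],[0,0,0.015],[0,0,0.015],[0,0,0.015]],"rotation":[[0,0,0],[0,0,0],[0,0,0],[0,0,0],[0,0,0]],"grip":[0.75,0.7,0.7,0.7,0.7]}' 20
python3 -c "
from h import *
from cell import bot
bot.camera('top');bot.camera('top')
go([.6145,-.1505,.0025],Rdown(-83.9))"
```

```text
t: 11.38
tool_pos: [0.613, -0.1499, 0.0165]
orientation: [[0.109, -0.994, -0.004], [-0.994, -0.109, 0.003], [-0.003, 0.004, -1.0]]
ft_force: [0.0, 0.2, -0.0]
width: 0.088
t: 11.8
tool_pos: [0.6149, -0.1505, 0.0054]
orientation: [[0.108, -0.994, 0.001], [-0.994, -0.108, -0.0], [0.0, -0.001, -1.0]]
ft_force: [1.1, -0.5, -0.2]
width: 0.0619
t 11.9 pos [ 0.6149 -0.1505  0.0055] w 0.0616 F [ 0.4 -0.4 -0.7]
dp [-0.0001, 0.0004, 0.003] rot [-0.0014, -0.0002, 0.0013]
```

```bash
python3 -m pendant '{"dp":[[0,0,0.002],[0,0,0.003],[0,0,0.003],[0,0,0.003],[0,0,0.003]],"rotation":[[0,0,0],[0,0,0],[0,0,0],[0,0,0],[0,0,0]],"grip":[0.7,0.7,0.7,0.45,0.45]}' 25
python3 -m pendant '{"dp":[[0,0,0],[0,0,0],[0,0,0],[0,0,0],[0,0,0]],"rotation":[[0,0,0],[0,0,0],[0,0,0],[0,0,0],[0,0,0]],"grip":[0.45,0.45,0.45,0.45,0.45]}' 25
python3 -m pendant '{"dp":[[0,0,-0.01],[0,0,-0.03],[0,0,-0.06],[0,0,-0.09],[0,0,-0.10]],"rotation":[[0,0,0],[0,0,0],[0,0,0],[0,0,0],[0,0,0]],"grip":[0.45,0.45,0.45,0.45,0.45]}' 25
python3 - <<'E'
from h import *
from cell import bot
s=bot.observe();p=bot.camera("wrist");cv2.imwrite("pics/w6.png",p["image"])
u=np.array([np.cos(np.radians(107.3)),np.sin(np.radians(107.3))])
b=np.array([.495,.1615]); y=b-.060*u; f=np.array([.477,.2185]);v=np.array([-u[1],u[0]]);print(y,"lat",(y-f)@v,(b-f)@v,(b-f)@u)
go([*y,.13],Rdown(17.3))
E
```

```text
t: 12.32
tool_pos: [0.6144, -0.1504, 0.0016]
orientation: [[0.107, -0.994, 0.0], [-0.994, -0.107, 0.0], [-0.0, -0.0, -1.0]]
ft_force: [-0.8, -1.1, -0.2]
width: 0.0509
t: 12.73
tool_pos: [0.6145, -0.1504, 0.0016]
orientation: [[0.107, -0.994, 0.0], [-0.994, -0.107, 0.0], [-0.0, -0.0, -1.0]]
ft_force: [-0.3, 0.6, 0.2]
width: 0.0498
t: 13.15
tool_pos: [0.616, -0.151, 0.1067]
orientation: [[0.108, -0.994, 0.006], [-0.994, -0.108, -0.002], [0.003, -0.006, -1.0]]
ft_force: [0.5, -0.0, -0.5]
width: 0.0495
[0.51284249 0.10421435] lat -0.00023532656861659923 -0.00023532656861657147 -0.0597741133050596
t 13.2 pos [ 0.6161 -0.1511  0.1065] w 0.0491 F [1.3 0.5 0.9]
dp [-0.2648, 0.075, -0.0248] rot [-0.0019, -0.008, -1.765]
```

View pics/w6.png

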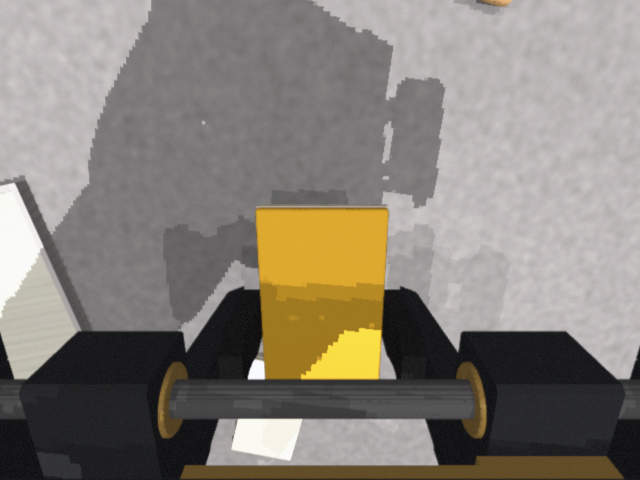

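Yellow is held level, far edge at row 208, the same in-hand position as blue had.

```bash
python3 -m pendant '{"dp":[[-0.02,0.005,-0.024],[-0.06,0.017,-0.024],[-0.1,0.028,-0.024],[-0.14,0.04,-0.024],[-0.17,0.048,-0.024]],"rotation":[[0,0,-0.12],[0,0,-0.24],[0,-0.003,-1.765],[0,-0.008,-1.765],[0,-0.008,-1.765]],"grip":[0.45,0.45,0.45,0.45,0.45]}' 25
python3 -c "
from h import *
go([.5128,.1042,.13],Rdown(17.3))"
```

```text
t: 13.62
tool_pos: [0.5462, 0.016, 0.1244]
orientation: [[0.666, -0.746, -0.003], [-0.745, -0.667, 0.003], [-0.004, 0.001, -1.0]]
ft_force: [-0.5, -0.4, -0.0]
width: 0.0495
t 13.62 pos [0.5462 0.016  0.1244] w 0.0495 F [-0.5 -0.4 -0. ]
dp [-0.0881, -0.0339, -0.0053] rot [-0.002, 0.0041, -1.1432]
```

```bash
python3 -m pendant '{"dp":[[-0.02,-0.007,-0.005],[-0.04,-0.014,-0.005],[-0.06,-0.022,-0.005],[-0.08,-0.03,-0.005],[-0.088,-0.034,-0.005]],"rotation":[[-0.002,0.004,-1.143],[-0.002,0.004,-1.143],[-0.002,0.004,-1.143],[-0.002,0.004,-1.143],[-0.002,0.004,-1.143]],"grip":[0.45,0.45,0.45,0.45,0.45]}' 25
python3 -c "
from h import *
go([.5128,.1042,.13],Rdown(17.3))"
```

```text
t: 14.03
tool_pos: [0.5141, 0.104, 0.1296]
orientation: [[0.977, -0.214, -0.002], [-0.214, -0.977, 0.0], [-0.002, -0.0, -1.0]]
ft_force: [-1.5, 0.8, -0.1]
width: 0.0496
t 14.03 pos [0.5141 0.104  0.1296] w 0.0496 F [-1.5  0.8 -0.1]
dp [-0.0013, 0.0001, -0.0003] rot [-0.0005, 0.0018, -0.5173]
```

```bash
python3 -m pendant '{"dp":[[0,0,0],[0,0,0],[0,0,0],[0,0,0],[0,0,0]],"rotation":[[0,0.002,-0.515],[0,0.002,-0.515],[0,0.002,-0.515],[0,0.002,-0.515],[0,0.002,-0.515]],"grip":[0.45,0.45,0.45,0.45,0.45]}' 25
python3 - <<'E'
from h import *
from cell import bot
bot.camera("top");bot.camera("top")
s=bot.observe();p=bot.camera("wrist");cv2.imwrite("pics/w7.png",p["image"])
q=wristpose(p,s)
for c,z in (("terra",.012),("blue",.018)):
  for r in rects(q,c,z,2000): print(c,np.round(r,4))
go([.5128,.1042,.03],Rdown(17.3,7.65))
E
```

```text
t: 14.45
tool_pos: [0.5151, 0.102, 0.1297]
orientation: [[0.956, 0.292, 0.001], [0.292, -0.956, 0.0], [0.001, 0.0, -1.0]]
ft_force: [1.0, -0.4, -0.5]
width: 0.0499
terra [4.766000e-01 2.192000e-01 4.957420e+01 3.267370e+01 1.737690e+01
 3.147241e+02 2.889010e+01]
blue [ 4.952000e-01  1.605000e-01  8.807790e+01  5.026730e+01 -7.245210e+01
  3.168076e+02  1.279075e+02]
t 14.6 pos [0.5155 0.1019 0.1302] w 0.0497 F [-1.2  0.5 -0.4]
dp [-0.002, -0.003, 0.1002] rot [0.1339, -0.0024, -0.0137]
```

View pics/w7.png

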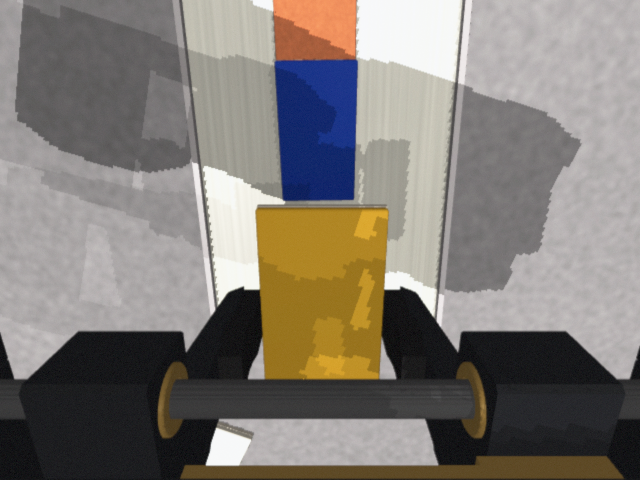

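```bash
python3 -m pendant '{"dp":[[-0.002,-0.0025,0.03],[-0.002,-0.0025,0.06],[-0.002,-0.0025,0.08],[-0.002,-0.0025,0.09],[-0.002,-0.0025,0.095]],"rotation":[[0.06,0,-0.01],[0.12,0,-0.012],[0.134,0,-0.012],[0.134,0,-0.012],[0.134,0,-0.012]],"grip":[0.45,0.45,0.45,0.45,0.45]}' 25
python3 -c "
from h import *
from cell import bot
bot.camera('top');bot.camera('top');bot.camera('top')
go([.5128,.1042,.0115],Rdown(17.3,7.65))"
```

```text
t: 15.02
tool_pos: [0.5128, 0.1036, 0.0345]
orientation: [[0.955, 0.294, -0.039], [0.297, -0.946, 0.127], [0.001, -0.133, -0.991]]
ft_force: [0.5, -0.3, -1.5]
width: 0.0497
t 15.17 pos [0.5138 0.104  0.0365] w 0.0495 F [ 0.4  0.3 -0.1]
dp [-0.001, 0.0028, 0.0249] rot [0.0011, -0.004, 0.0021]
```

```bash
python3 -m pendant '{"dp":[[-0.0005,0.001,0.006],[-0.0005,0.002,0.012],[-0.0005,0.002,0.017],[-0.0005,0.0025,0.021],[-0.0005,0.0025,0.0225]],"rotation":[[0,0,0],[0,0,0],[0,0,0],[0,0,0],[0,0,0]],"grip":[0.45,0.45,0.45,0.45,0.45]}' 25
python3 -c "
from h import *
from cell import bot
for i in range(3):
  bot.camera('top');go([.5128,.1042,.0115],Rdown(17.3,7.65))"
```

```text
t: 15.58
tool_pos: [0.5125, 0.1042, 0.0125]
orientation: [[0.954, 0.297, -0.037], [0.299, -0.946, 0.128], [0.003, -0.133, -0.991]]
ft_force: [1.5, 0.4, -0.8]
width: 0.0496
t 15.63 pos [0.5125 0.1042 0.0126] w 0.0498 F [ 0.3  0.3 -1.1]
dp [0.0003, 0.0002, 0.0011] rot [-0.0, -0.0022, 0.0022]
t 15.68 pos [0.5126 0.1041 0.0129] w 0.0498 F [ 0.   0.9 -0.2]
dp [0.0002, 0.0002, 0.0014] rot [0.0001, -0.0025, 0.0022]
t 15.73 pos [0.5128 0.1041 0.0132] w 0.0494 F [-0.5  0.1 -0.1]
dp [-0.0, 0.0001, 0.0017] rot [0.0003, -0.003, 0.0023]
```

```bash
python3 -m pendant '{"dp":[[0,0,0.001],[0,0,0.0013],[0,0,0.0013],[0,0,0.0013],[0,0,0.0013]],"rotation":[[0,0,0],[0,0,0],[0,0,0],[0,0,0],[0,0,0]],"grip":[0.45,0.45,0.45,0.45,0.45]}' 10
python3 -m pendant '{"dp":[[0,0,0],[0,0,0],[0,0,0],[0,0,0],[0,0,0]],"rotation":[[0,0,0],[0,0,0],[0,0,0],[0,0,0],[0,0,0]],"grip":[0.6,0.6,0.65,0.7,0.75]}' 10
python3 -m pendant '{"dp":[[0,0,-0.005],[0,0,-0.015],[0,0,-0.035],[0,0,-0.06],[0,0,-0.10]],"rotation":[[0,0,0],[0,0,0],[0,0,0],[0,0,0],[0,0,0]],"grip":[0.8,0.85,0.9,1,1]}' 10
python3 -m pendant '{"dp":[[0,0.02,-0.03],[0,0.05,-0.05],[0,0.09,-0.06],[0,0.12,-0.08],[0,0.15,-0.1]],"rotation":[[-0.05,0,0],[-0.1,0,0],[-0.134,0,0],[-0.134,0,0],[-0.134,0,0]],"grip":[1,1,1,1,1]}' 10
python3 - <<'E'
from h import *
from cell import bot
p=bot.camera("side");cv2.imwrite("pics/s8.png",cv2.resize(p["image"][300:480,190:400],None,fx=3,fy=3,interpolation=2))
p=bot.camera("top");cv2.imwrite("pics/t8.png",cv2.resize(p["image"][240:370,90:250],None,fx=4,fy=4,interpolation=2))
s=bot.observe();p=bot.camera("wrist");cv2.imwrite("pics/w8.png",p["image"]);pickle.dump((p,s),open("w8.pkl","wb"))
print(s["tool_pos"],s["ft_force"])
E
```

```text
t: 16.15
tool_pos: [0.5128, 0.1043, 0.012]
orientation: [[0.954, 0.297, -0.036], [0.299, -0.946, 0.128], [0.004, -0.133, -0.991]]
ft_force: [-0.2, 0.2, -1.0]
width: 0.0502
t: 16.57
tool_pos: [0.5128, 0.1043, 0.0119]
orientation: [[0.954, 0.297, -0.036], [0.299, -0.946, 0.128], [0.003, -0.133, -0.991]]
ft_force: [-0.1, 1.4, 1.1]
width: 0.0653
t: 16.98
tool_pos: [0.515, 0.0915, 0.1109]
orientation: [[0.954, 0.296, -0.041], [0.299, -0.946, 0.128], [-0.001, -0.134, -0.991]]
ft_force: [0.1, -0.4, -0.1]
width: 0.0877
t: 17.4
tool_pos: [0.5645, -0.0645, 0.1918]
orientation: [[0.954, 0.299, 0.004], [0.299, -0.954, -0.0], [0.003, 0.001, -1.0]]
ft_force: [1.1, 0.1, 0.2]
width: 0.0886
[ 0.56618274 -0.06721587  0.19340658] [0.68063555 0.44025168 0.10109778]
```

View pics/w8.png

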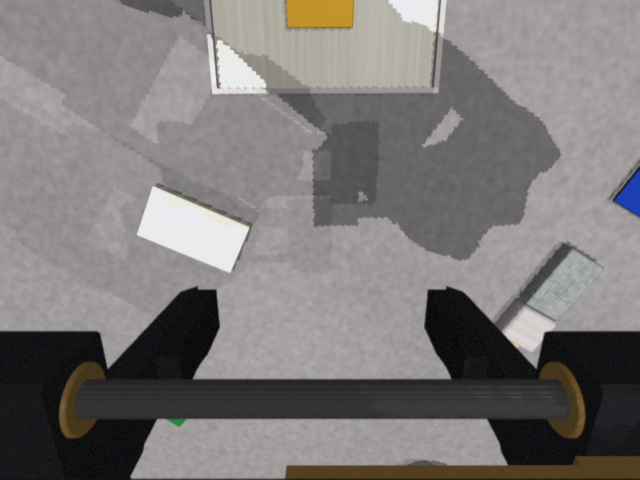

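View pics/s8.png

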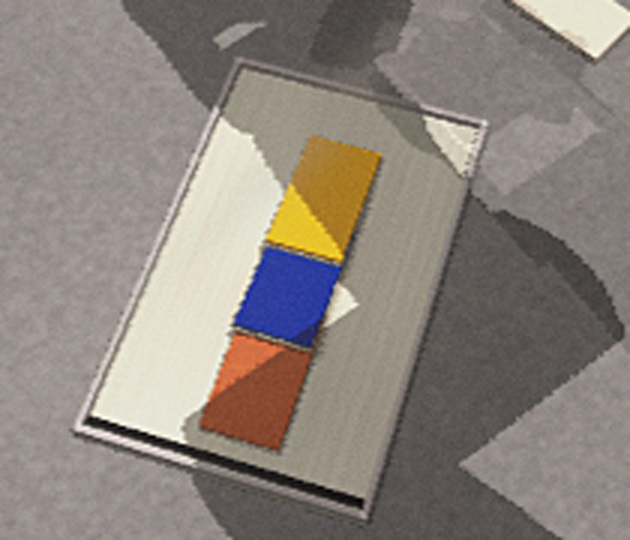

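View pics/t8.png

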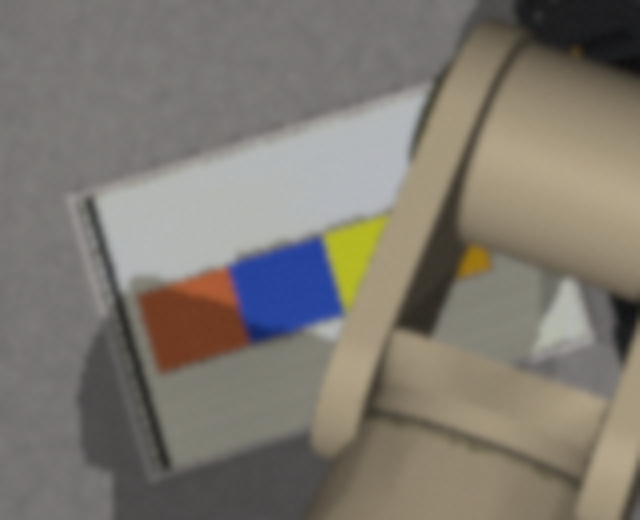

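The side view shows the row straight: yellow on blue on terracotta. I'll check the side view numerically before handing in.

Run:
```python
from h import *
from cell import bot
HSV["yellow"]=((15,120,60),(35,255,255))
HSV["terra"]=((3,120,60),(14,255,255))
p=bot.camera("side")
for c,z in (("terra",.012),("blue",.020),("yellow",.018)):
  for r in rects(p,c,z,300):
    if r[0]<.6 and 0<r[1]<.3: print(c,np.round(r,4))
# predicted tile corners overlay
u=np.array([np.cos(np.radians(107.3)),np.sin(np.radians(107.3)),0]);z=np.array([0,0,1.])
v=np.cross(z,u);im=p["image"].copy();th=np.radians(7.65)
for c,t in (((.477,.2185,.004),0),((.495,.1613,.010),th),((.5128,.1042,.010),th)):
  X=np.cos(t)*u+np.sin(t)*z;Z=np.cross(X,v)
  P=[np.array(c)+a*.045*X+b*.025*v+.008*Z for a,b in((1,1),(1,-1),(-1,-1),(-1,1))]
  cv2.polylines(im,[np.round(proj(p,P)*16).astype(np.int32)],True,(0,255,0),1,cv2.LINE_AA,4)
cv2.imwrite("pics/s9.png",cv2.resize(im[310:470,200:380],None,fx=3.5,fy=3.5,interpolation=2))
```

```text
terra [ 4.715000e-01  2.326000e-01  6.325850e+01  4.988700e+01 -7.246310e+01
  2.749496e+02  4.298490e+02]
blue [ 4.897000e-01  1.760000e-01  5.534000e+01  4.950630e+01 -7.367020e+01
  2.856445e+02  3.984066e+02]
yellow [ 5.120000e-01  1.057000e-01  8.496610e+01  5.083860e+01 -7.408610e+01
  2.978325e+02  3.659520e+02]
```

View pics/s9.png

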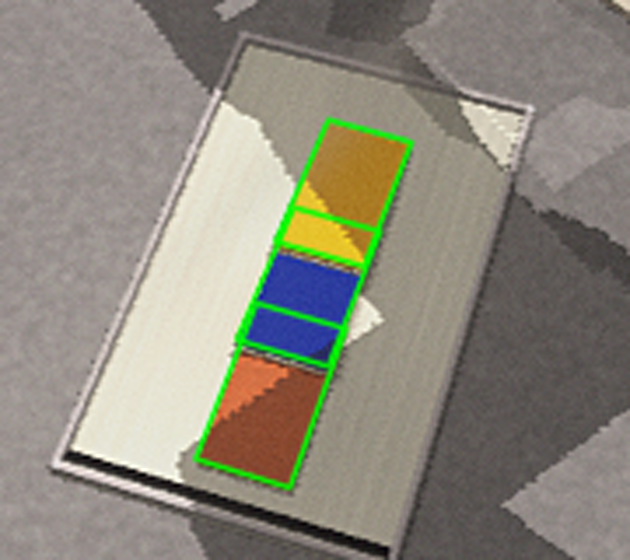

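The predicted outlines, with a 7.65° slope and 60 mm spacing, sit on the tiles to within 1–2 px. The robot is clear, so I'm handing in.

```bash
python3 -c "
from cell import bot
print(bot.finish_job())"
```

```text
the job is handed in; nothing more can be done
None
```

The blue tile now rests on the terracotta one and the yellow tile on the blue. I handed the job in at about 18 s, well inside the 64 s limit; no verdict was reported. I took the blue tile nearest the base (0.69 m away; the other blue tiles were 0.79 m or more).

**Last checks:**
- **Fit:** I drew the intended layout (tiles 60 mm apart, sloping 7.65°) over the final side picture. It matched the tiles to within 1–2 pixels.
- **Spacing:** Blue measured about 60 mm from the terracotta tile once laid. The intended yellow spot is 60 mm beyond that, with both within about 1 mm of the centre line.
- **Terracotta:** Its near part looked unmoved in the pictures, and its fit in the overlay agrees.
- **Robot:** The gripper was open, and it was about 0.17 m beyond the yellow tile and 0.19 m up when I handed in.

**Not confirmed directly:** Contact forces could not be measured. The slope is only inferred from how well the overlay fits. The final top view was partly blocked by the arm, so the yellow tile's position rests on the side camera. Simple colour outlines from that view differed by about 2 mm and 2° from the intended pose, because they treat the tilted tiles as flat.

**One correction on the way:** My first grip on the blue tile held only its top millimetre, so I opened, went 4 mm lower and gripped again before lifting.

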